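Release-force check of spring latches

TASK

Check the three spring latches standing on the black mat: push each one's cap slowly straight down until the plunger clicks and stays down, but if one has not clicked by about 12 N, stop and do not force it. Leave the two that click standing where they are with their plungers down, and set the too-stiff one upright on the floor of the low blue crate in front of you, its plunger still up. Leave everything else where it lies.

Things in the scene. Friction and masses are not known exactly. Their poses are not given: they have to be found in the camera images.
- latch_a: one of three look-alike spring latches, loose on the mat, about 0.4 kg: plain aluminium block 66 (x) x 36 (y) x 44 mm high, a steel bolt nose sticking out 17 mm from its +x end, a round steel plunger on top. Origin: centre of the block's underside, z up. Grip it across y (36 mm) at 28 to 38 mm height
- cap_a: flat round steel cap on that latch's plunger, 24 mm across, pushed to trip it. Origin: centre of its top face; untouched 70 mm above the block's underside and 10 mm to the -x side of the block's centre. Sprung on the plunger (4 N/mm, up to 6 mm). When 12 N is reached, a good latch has clicked with its cap about 19 mm down; the too-stiff one's cap is down only 3 to 4 mm
- plunger_a (a joint): how far that plunger (the stem under the cap) is in, m: 0 up, 0.016 fully in. The force peaks about 3 mm in, then falls: the plunger snaps in, the bolt draws in about 7 mm, and both stay so when let go (cap top then 54 mm above the underside); let go before, it springs back up. The peak is under 9 N in a good latch, about 20 N in the too-stiff one; looks do not tell
- latch_b: one of three look-alike spring latches, loose on the mat, about 0.4 kg: plain aluminium block 66 (x) x 36 (y) x 44 mm high, a steel bolt nose sticking out 17 mm from its +x end, a round steel plunger on top. Origin: centre of the block's underside, z up. Grip it across y (36 mm) at 28 to 38 mm height
- cap_b: flat round steel cap on that latch's plunger, 24 mm across, pushed to trip it. Origin: centre of its top face; untouched 70 mm above the block's underside and 10 mm to the -x side of the block's centre. Sprung on the plunger (4 N/mm, up to 6 mm). When 12 N is reached, a good latch has clicked with its cap about 19 mm down; the too-stiff one's cap is down only 3 to 4 mm
- plunger_b (a joint): how far that plunger (the stem under the cap) is in, m: 0 up, 0.016 fully in. The force peaks about 3 mm in, then falls: the plunger snaps in, the bolt draws in about 7 mm, and both stay so when let go (cap top then 54 mm above the underside); let go before, it springs back up. The peak is under 9 N in a good latch, about 20 N in the too-stiff one; looks do not tell
- latch_c: one of three look-alike spring latches, loose on the mat, about 0.4 kg: plain aluminium block 66 (x) x 36 (y) x 44 mm high, a steel bolt nose sticking out 17 mm from its +x end, a round steel plunger on top. Origin: centre of the block's underside, z up. Grip it across y (36 mm) at 28 to 38 mm height
- cap_c: flat round steel cap on that latch's plunger, 24 mm across, pushed to trip it. Origin: centre of its top face; untouched 70 mm above the block's underside and 10 mm to the -x side of the block's centre. Sprung on the plunger (4 N/mm, up to 6 mm). When 12 N is reached, a good latch has clicked with its cap about 19 mm down; the too-stiff one's cap is down only 3 to 4 mm
- plunger_c (a joint): how far that plunger (the stem under the cap) is in, m: 0 up, 0.016 fully in. The force peaks about 3 mm in, then falls: the plunger snaps in, the bolt draws in about 7 mm, and both stay so when let go (cap top then 54 mm above the underside); let go before, it springs back up. The peak is under 9 N in a good latch, about 20 N in the too-stiff one; looks do not tell
- mat: fixed black rubber mat, 270 (x) x 440 (y) x 8 mm thick, on which the latches stand in a row along its y; origin at the centre of its underside
- crate: fixed low open blue plastic crate, 240 (x) x 200 (y) x 50 mm high outside, walls and floor 5 mm; origin at the centre of its underside, on the bench
- strike_plate: bystander: small loose steel angle plate on the mat's far edge, 50 x 22 x 14 mm; origin on its underside
- gauge_pin: bystander: loose upright steel pin on the mat's far edge, 16 mm across, 30 mm tall; origin on its underside
- gauge_block: bystander: small loose steel block on the mat's near edge, 30 x 18 x 12 mm; origin on its underside
- wrench: bystander: loose steel wrench lying to the right of the mat; origin on its underside
- screwdriver: bystander: loose screwdriver lying near the mat's right front corner; origin on its underside
- oil_bottle: bystander: white bottle, 54 mm across, 150 mm tall, beyond the crate; origin on its underside
- screw_jar: bystander: jar, 60 mm across, 70 mm tall, at the back; origin on its underside
- wrench_set: bystander: red plastic holder with six wrenches, about 100 x 160 x 40 mm, beyond the mat; origin on its underside
- crate_in (a point): centre of the crate's inner floor, 5 mm above the bench; x and y along the crate's sides
Mind the look-alikes: they are no part of the job. What is shaped like the latch_a but turquoise or yellow is not meant. What is shaped like the latch_c but brown is not meant.

How it is judged (in metres and radians):
On the way, in this order (a step that is already met when the one before it is completed fails the run):
1. the too-stiff latch has been tried: a cap was pushed with more than 9.5 N without its latch clicking (((contact force between cap_a and anything else above 9.5 N and value of joint plunger_a below 0.006 m) or (contact force between cap_b and anything else above 9.5 N and value of joint plunger_b below 0.006 m) or (contact force between cap_c and anything else above 9.5 N and value of joint plunger_c below 0.006 m))), for 0.04 s.
2. a latch has been lifted clear of the mat (height (world z) of any of latch_a, latch_b, latch_c above 0.03 m), for 0.1 s.
At the end, for the whole second after the job is handed in: One latch, the one too stiff to click, stands on the crate's floor with its plunger up (under 3 mm in); the other two stand within 40 mm of where they began with their plungers in (over 13 mm); all three upright (within 0.15 rad) and at rest (((x of latch_a in the frame of crate_in between -0.1 and 0.1 m and y of latch_a in the frame of crate_in between -0.085 and 0.085 m and z of latch_a in the frame of crate_in below 0.008 m and value of joint plunger_a below 0.003 m and value of joint each of plunger_b, plunger_c above 0.013 m and distance of each of latch_b, latch_c from where it was at the start of the episode below 0.04 m) or (x of latch_b in the frame of crate_in between -0.1 and 0.1 m and y of latch_b in the frame of crate_in between -0.085 and 0.085 m and z of latch_b in the frame of crate_in below 0.008 m and value of joint plunger_b below 0.003 m and value of joint each of plunger_a, plunger_c above 0.013 m and distance of each of latch_a, latch_c from where it was at the start of the episode below 0.04 m) or (x of latch_c in the frame of crate_in between -0.1 and 0.1 m and y of latch_c in the frame of crate_in between -0.085 and 0.085 m and z of latch_c in the frame of crate_in below 0.008 m and value of joint plunger_c below 0.003 m and value of joint each of plunger_b, plunger_a above 0.013 m and distance of each of latch_b, latch_a from where it was at the start of the episode below 0.04 m)) and angle between each of latch_a, latch_b, latch_c's own z axis and vertical below 0.15 rad and linear speed of each of latch_a, latch_b, latch_c below 0.02 m/s); the robot touches nothing.
It fails at once if a latch was forced: its cap was pushed with more than 18 N without it having clicked ((contact force between cap_a and anything else above 18 N and value of joint plunger_a below 0.006 m) or (contact force between cap_b and anything else above 18 N and value of joint plunger_b below 0.006 m) or (contact force between cap_c and anything else above 18 N and value of joint plunger_c below 0.006 m)).
It fails at once if a bystander was moved more than 30 mm (distance of any of strike_plate, gauge_pin, gauge_block, wrench, screwdriver, oil_bottle, screw_jar, wrench_set from where it was at the start of the episode above 0.03 m).
It also fails if it takes over 54 s, if anything falls off the work surface, if the arm or the gripper's body presses on something with over 40 N, if the wrist force passes 120 N, or if a joint passes its speed limit or range.

ROBOT

A 6-joint arm with a two-finger parallel gripper is mounted at the origin on the work surface. World frame = base frame: x ahead of the robot, y to its left, z up, the work surface at z = 0. Lengths are in mm, angles in rad, forces in N, time in s.
With the tool pointing down it reaches from about 350 to 875 mm from the base axis. Payload 4.2 kg.
Tool frame: the origin (TCP) lies midway between the tips of the shut fingers; the grasp point (between the pads) lies 19 mm behind it; z points along the fingers, y is the direction in which the jaws open and shut (so a half turn about z gives the same grasp; the last joint's range is limited). The gripper opens to 85 mm and grips with 20 to 120 N. Pads are 22 mm wide; open, the fingers measure 114 mm over their backs; the gripper's body (76 mm by 85 mm) begins 54 mm behind the grasp point. The pads swing forward as they close: fully open they stand 13 mm farther back than shut.
Start: joints at [-0.947, 0.385, 0.008, 0, -1.194, -0.259], TCP at [222.991, -583.845, 231.312] pointing down, gripper open.
Joint ranges: [-3.14, 3.14], [-1.21, 2.06], [-1.07, 1.41], [-3.16, 2.05], [-2.99, -0.16], [-3.1, 3.1]. Speed limits (rad/s): [2.79, 2.79, 3.14, 3.14, 3.14, 3.14].

INTERFACE

Orientations are given as a unit quaternion [x, y, z, w].
In Python, from bench import arm gives the robot as it stands. The module is installed in compiled form; this text tells all that it offers.
- The arm moves only by the tool drive_tool, never from a script. Its argument "moves" is a list that holds one entry, the list of rows, each a list of 7 numbers: the opening, from 0 (shut) to 1 (fully open), then the shift along the tool's x, y, z in m, then the turn, a rotation vector about the tool's x, y, z in rad. In form: [[[hand, dx, dy, dz, wx, wy, wz], ...]]. A call has 1 to 20 rows; each row shifts and turns the pose as measured when the row begins, along the tool's axes as they then stand; what a row does not reach is not made up. A row lasts 1/10 s, in which the tool goes at most 50 mm and 8.59 degrees, less where a joint would pass 70% of its speed; a pose out of reach is approached as far as the arm can. A call with a gripper value outside its range is refused whole. The fingers move at their own pace and stop on an object; the grip force is fixed at half the most. Time passes only in rows, so rows that do not move let the fingers close. It gives the time, the measured TCP pose, the force and the opening at its end, in the units of the state.
- arm.read_state(): the state, without advancing time (a new reading comes with each control period).
- arm.get_image(name): name is "scene" or "top" or "wrist"; returns (picture, depth): 384x512x3 uint8, red, green, blue; 384x512 float32, mm along the optical axis (not along the pixel's ray), 0 where there is no reading.
- arm.camera_params(name): a dict with "fov_y" (degrees; the focal length in pixels is half the picture's height over the tangent of half this angle, whatever the lens; pixels are square), "cx", "cy" (the principal point, pixels), "world_from_camera" (4x4, takes a point from camera to world coordinates); the wrist camera has in their place "T_tool_cam" (4x4, takes a point from camera to tool coordinates, whose origin is the TCP and whose axes are the flange's). Camera axes: x right, y down, z forward; pixel columns grow to the right and rows downward; lengths in mm; the calibration is good to about 2 mm. A picture is of the moment at which its call begins: read the wrist's pose just before it. camera_params takes no time and is no camera call.
- arm.job_done(): hands the job in, once; it reports no verdict.
The state is a dict: "clock": time; "joints": joint angles; "joint_vel": joint speeds; "joint_efforts": joint torques, N m; "position": TCP position; "ee_rot": TCP orientation; "contact_force": force on the tool from outside, world axes, zero at the start; "wrist_torque": the same for the moment, N m; "gripper_width": finger opening in mm.
Only numpy, scipy, OpenCV 4.12 (cv2) and the standard library are available. Lean on these libraries where they do the work, as an engineer would, in place of code of your own. Each camera call takes 0.05 s, during which the arm holds its last target.

## Working session

There is one attempt and no reset: what is moved stays moved. The work goes in short steps, Python scripts to look and compute and a tool call to move; the robot and the scene stay as the last step left them, time stands still between calls to the robot, and variables do not carry over. Pictures are saved under pics/ and viewed, and the job is handed in when it is done.

Besides the shell and the picture viewer there is one more tool, called by a JSON object that holds its "api" and its "payload". drive_tool: Moves the arm, as the interface text tells. Its arguments: {"type":"object","properties":{"moves":{"type":"array","items":{"type":"array","items":{"type":"array","items":{"type":"number"}}}}},"required":["moves"]}

```bash
mkdir -p pics
cat > h.py <<'E'
import numpy as np, cv2
from bench import arm
def K(name):
    p=arm.camera_params(name); f=192/np.tan(np.radians(p['fov_y'])/2)
    return f,p['cx'],p['cy'],p
def save(n,img): cv2.imwrite('pics/'+n,cv2.cvtColor(img,cv2.COLOR_RGB2BGR))
E
python3 - <<'E'
from h import *
np.set_printoptions(precision=4,suppress=True)
s=arm.read_state();print(s)
for n in('scene','top','wrist'):
    im,d=arm.get_image(n);np.savez('pics/%s0.npz'%n,im=im,d=d);save(n+'0.png',im);print(n,K(n))
E
```

```text
{'clock': 0.0, 'joints': array([-0.9474,  0.3855,  0.0066, -0.0005, -1.194 , -0.2586]), 'joint_vel': array([ 0.0007, -0.0006,  0.0005, -0.001 , -0.0002, -0.0004]), 'joint_efforts': array([  0.0001, -39.2288,  18.84  ,   4.1861,  -0.0047,   0.    ]), 'position': array([ 222.7552, -583.3177,  230.2269]), 'ee_rot': array([-0.1813,  0.9834,  0.0011, -0.0003]), 'contact_force': array([ 0.2196,  0.5701, -0.4516]), 'wrist_torque': array([-0.0088,  0.0004, -0.0104]), 'gripper_width': 85.47444439162311}
scene (np.float64(407.0681127095381), 254.78625013802267, 180.334174271575, {'fov_y': 50.503273209192564, 'cx': 254.78625013802267, 'cy': 180.334174271575, 'world_from_camera': array([[   0.8807,    0.3939,   -0.2631,  786.1559],
       [   0.4735,   -0.7501,    0.4616, -494.0746],
       [  -0.0155,   -0.5311,   -0.8471,  897.1117],
       [   0.    ,    0.    ,    0.    ,    1.    ]])})
top (np.float64(447.0836283726424), 252.04162566680765, 184.9373386032948, {'fov_y': 46.482194667138884, 'cx': 252.04162566680765, 'cy': 184.9373386032948, 'world_from_camera': array([[  -0.018 ,   -0.9977,    0.0648,  421.6679],
       [  -0.9996,    0.0194,    0.0221,  -51.1321],
       [  -0.0233,   -0.0644,   -0.9977, 1362.2716],
       [   0.    ,    0.    ,    0.    ,    1.    ]])})
wrist (np.float64(328.1586664738312), 256.6102615680804, 193.0857952167037, {'fov_y': 60.66233920840627, 'cx': 256.6102615680804, 'cy': 193.0857952167037, 'T_tool_cam': array([[  -0.0014,   -0.9539,   -0.3001,   76.4851],
       [   1.    ,   -0.0018,    0.001 ,    0.3953],
       [  -0.0015,   -0.3001,    0.9539, -142.2194],
       [   0.    ,    0.    ,    0.    ,    1.    ]])})
```

View pics/scene0.png

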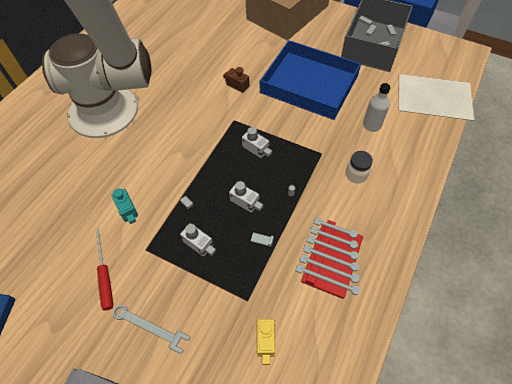

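View pics/top0.png

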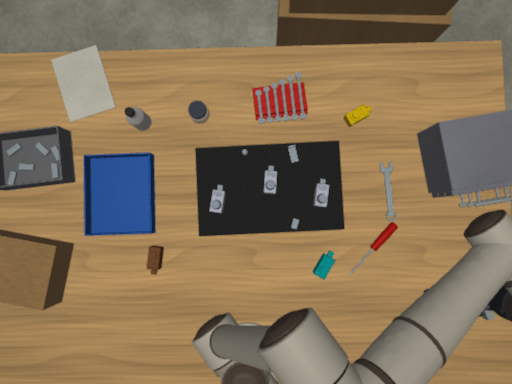

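View pics/wrist0.png

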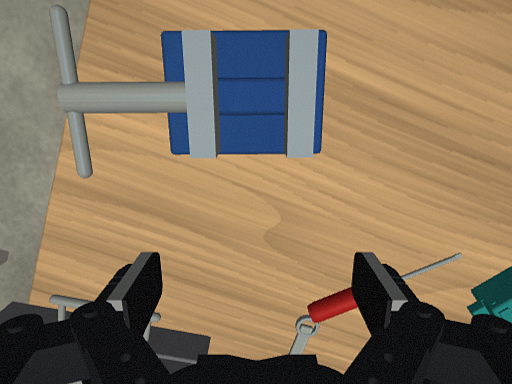

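The top view shows three plain aluminium latches on the mat, at about (217,201), (270,180) and (321,194). The look-alikes are turquoise at (325,265), yellow at (357,116) and brown at (155,258). All three are off the mat and the wrong colour, so they are not meant. The blue crate is at (119,194). Next I confirm this in an enlarged crop and measure.

```bash
cat >> h.py <<'E'
def ray(name,u,v,z,T=None):
    f,cx,cy,p=K(name); T=p['world_from_camera'] if T is None else T
    d=T[:3,:3]@np.array([(u-cx)/f,(v-cy)/f,1]); o=T[:3,3]
    return o+d*(z-o[2])/d[2]
E
python3 - <<'E'
from h import *
np.set_printoptions(precision=1,suppress=True)
im=np.load('pics/top0.npz')['im']; sc=np.load('pics/scene0.npz')['im']
a=cv2.resize(im[140:240,190:350],None,fx=4.9,fy=4.9,interpolation=cv2.INTER_CUBIC)
save('topcrop.png',a[:, :790])
b=cv2.resize(sc[115:300,140:330],None,fx=3.2,fy=3.2,interpolation=cv2.INTER_CUBIC);save('scenecrop.png',b)
# latches
g=im.min(2); m=np.zeros_like(g); m[145:233,200:340]=(g[145:233,200:340]>80)*255
n,l,st,c=cv2.connectedComponentsWithStats(m)
for i in range(1,n):
    if st[i,4]<8: continue
    pts=np.argwhere(l==i)[:,::-1].astype(np.float32)
    print(st[i],c[i],cv2.minAreaRect(pts), ray('top',*c[i],35))
hsv=cv2.cvtColor(im,cv2.COLOR_RGB2HSV)
m=cv2.inRange(hsv,(105,120,40),(130,255,255)); n,l,st,c=cv2.connectedComponentsWithStats(m)
for i in range(1,n):
    if st[i,4]>500:
        pts=np.argwhere(l==i)[:,::-1].astype(np.float32);r=cv2.minAreaRect(pts);print('crate',r)
        for q in cv2.boxPoints(r): print(ray('top',*q,50))
m=((im.max(2)<50)).astype(np.uint8)*255; m[:130]=0;m[240:]=0;m[:,:180]=0;m[:,350:]=0
pts=np.argwhere(m>0)[:,::-1].astype(np.float32);r=cv2.minAreaRect(pts);print('mat',r)
for q in cv2.boxPoints(r): print(ray('top',*q,8))
E
```

```text
[288 145  11  18 136] [292.7 153.3] ((292.7292785644531, 153.236572265625), (17.251232147216797, 7.8922624588012695), 77.90524291992188) [ 600.2 -144.9   35. ]
[242 149   5   6  24] [244.1 151.3] ((244.0, 151.5), (5.0, 4.0), 90.0) [609.1   0.1  35. ]
[263 165  14  29 319] [270.  180.2] ((270.0953674316406, 178.97471618652344), (12.787549018859863, 28.007850646972656), 3.5763344764709473) [521.  -75.4  35. ]
[314 178  16  29 327] [321.4 193.4] ((321.5923156738281, 192.26153564453125), (13.147682189941406, 28.155881881713867), 7.125016689300537) [ 478.7 -226.8   35. ]
[209 185  16  28 323] [216.9 199.5] ((217.1081085205078, 198.3513641357422), (12.823122024536133, 27.94782829284668), 9.462321281433105) [466.7  83.6  35. ]
[291 218   8  11  66] [294.6 223.3] ((294.6470642089844, 223.4117889404297), (6.305926322937012, 10.186494827270508), 14.03624439239502) [ 392.1 -145.3   35. ]
[298 230  42   3  66] [322.7 231.6] ((318.4999694824219, 231.0), (40.99999237060547, 1.999999761581421), -0.0) [ 366.2 -227.4   35. ]
crate ((118.84054565429688, 193.64324951171875), (80.14112091064453, 69.53933715820312), 88.66777801513672)
[608.  479.9  50. ]
[608.5 271.5  50. ]
[371.4 266.8  50. ]
[370.2 472.8  50. ]
mat ((269.1193542480469, 187.97618103027344), (87.42864990234375, 144.12188720703125), 87.24089050292969)
[627.1 151.3   8. ]
[ 638.9 -288.1    8. ]
[ 374.3 -292.6    8. ]
[360.8 141.2   8. ]
```

View pics/topcrop.png

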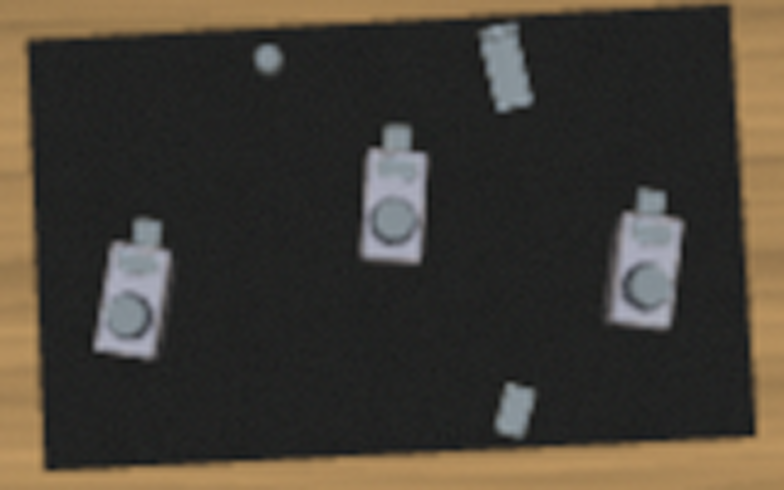

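View pics/scenecrop.png

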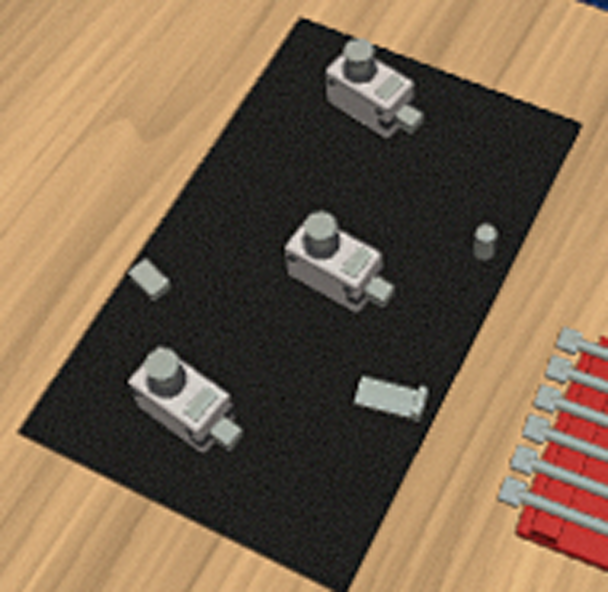

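Confirmed: the three grey/white blocks with round steel plungers on the mat are the targets. In the crop their caps are at (128,315), (393,220) and (647,286). I work out the cap positions across both views.

Run:
```python
from h import *
np.set_printoptions(precision=1,suppress=True)
def uv(p,x0,y0,s): return ((p[0]+.5)/s-.5+x0,(p[1]+.5)/s-.5+y0)
T=[(128,315),(393,220),(647,286)];S=[(359,49),(321,222),(164,358)]
for t,s in zip(T,S): print(ray('top',*uv(t,190,140,4.9),78),ray('scene',*uv(s,140,115,3.2),78))
```

```text
[452.5  82.8  78. ] [452.5  83.6  78. ]
[505.4 -73.8  78. ] [505.6 -73.1  78. ]
[ 463.9 -221.3   78. ] [ 463.4 -220.5   78. ]
```

{"api": "drive_tool", "payload": {"moves": [[[0,0,0,0,0,0,0.122],[0,0,0,0,0,0,0.122],[0,0,0,0,0,0,0.122],[0,0,0,0,0,0,0]]]}}

```text
clock: 0.55
position: [222.5, -582.5, 228.5]
ee_rot: [0.007, 1.0, 0.003, -0.001]
contact_force: [-0.4, -0.2, -0.7]
gripper_width: 28.3
```

{"api": "drive_tool", "payload": {"moves": [[[0,-0.02,0.03,-0.001,0,0,0],[0,-0.02,0.03,-0.001,0,0,0],[0,-0.02,0.03,-0.001,0,0,0],[0,-0.02,0.03,-0.001,0,0,0],[0,-0.02,0.03,-0.001,0,0,0],[0,-0.02,0.03,-0.001,0,0,0],[0,-0.02,0.03,-0.001,0,0,0],[0,-0.02,0.03,-0.001,0,0,0],[0,-0.02,0.03,-0.001,0,0,0],[0,-0.02,0.03,-0.001,0,0,0],[0,-0.02,0.03,-0.001,0,0,0],[0,-0.02,0.03,-0.001,0,0,0],[0,0,0,0,0,0,0]]]}}

```text
clock: 1.85
position: [470.0, -209.0, 239.6]
ee_rot: [-0.01, 1.0, 0.004, -0.002]
contact_force: [-1.2, -1.0, -0.5]
gripper_width: 0.0
```

```bash
cat >> h.py <<'E'
from scipy.spatial.transform import Rotation as R
def wristT(s):
    T=np.eye(4);T[:3,:3]=R.from_quat(s['ee_rot']).as_matrix();T[:3,3]=s['position']
    return T@arm.camera_params('wrist')['T_tool_cam']
def shot(n):
    s=arm.read_state();im,d=arm.get_image('wrist');np.savez('pics/'+n+'.npz',im=im,d=d,T=wristT(s));save(n+'.png',im)
    print(s['clock'],s['position'],R.from_quat(s['ee_rot']).as_euler('ZYX'),s['contact_force'],s['gripper_width']);return s,im
E
python3 -c "
from h import *
np.set_printoptions(precision=3,suppress=True)
shot('w1')"
```

```text
1.85 [ 470.044 -208.983  239.631] [-3.122 -0.004  3.133] [-1.206 -1.018 -0.515] 0.04714829471297617
```

View pics/w1.png

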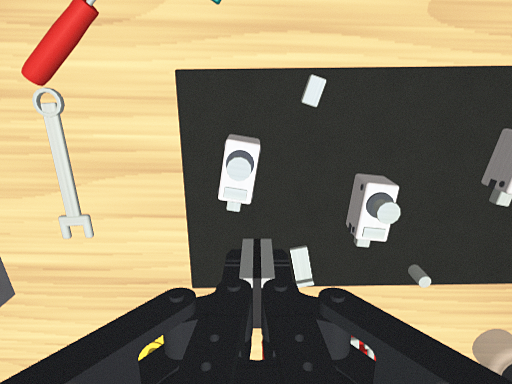

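The wrist view shows the right latch at (239,170) with its cap at about (239,164), and the middle latch at (372,210) with its cap at (388,212). The fingers are shut at (257,250).

Run:
```python
from h import *
np.set_printoptions(precision=1,suppress=True)
z=np.load('pics/w1.npz');im=z['im'];T=z['T']
save('w1c.png',cv2.resize(im[120:220,200:300],None,fx=6,fy=6,interpolation=cv2.INTER_CUBIC))
for q in[(239,164),(388,212)]: print(ray('wrist',*q,78,T), z['d'][q[1],q[0]])
```

```text
[ 459.7 -223.7   78. ] 309.9169
[505.8 -75.8  78. ] 324.7265
```

View pics/w1c.png

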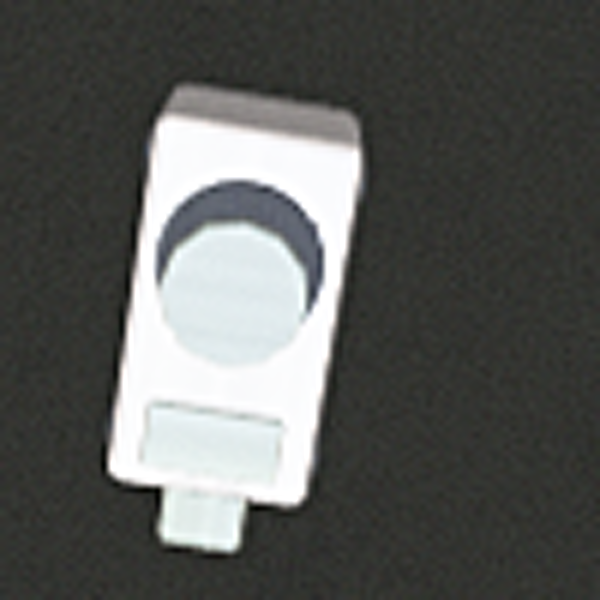

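{"api": "drive_tool", "payload": {"moves": [[[0,0.003,-0.006,0.02,0,0,0],[0,0.003,-0.006,0.02,0,0,0],[0,0,0,0.02,0,0,0],[0,0,0,0.02,0,0,0],[0,0,0,0.02,0,0,0],[0,0,0,0.02,0,0,0],[0,0,0,0,0,0,0],[0,0,0,0,0,0,0]]]}}

```text
clock: 2.7
position: [459.1, -226.8, 116.4]
ee_rot: [-0.013, 1.0, 0.004, -0.002]
contact_force: [-1.0, -0.1, 0.8]
gripper_width: -0.3
```

{"api": "drive_tool", "payload": {"moves": [[[0,-0.002,0.002,0.01,0,0,0],[0,-0.002,0.002,0.01,0,0,0],[0,0,0,0.004,0,0,0],[0,0,0,0,0,0,0],[0,0,0,0,0,0,0]]]}}

```text
clock: 3.2
position: [464.8, -223.1, 93.2]
ee_rot: [-0.014, 1.0, 0.003, 0.0]
contact_force: [-0.2, -0.1, -0.2]
gripper_width: 0.3
```

```bash
python3 -c "
from h import *
np.set_printoptions(precision=3,suppress=True)
shot('w2')"
```

```text
3.2 [ 464.758 -223.082   93.183] [-3.114  0.001  3.136] [-0.213 -0.139 -0.216] 0.30244613185985336
```

View pics/w2.png

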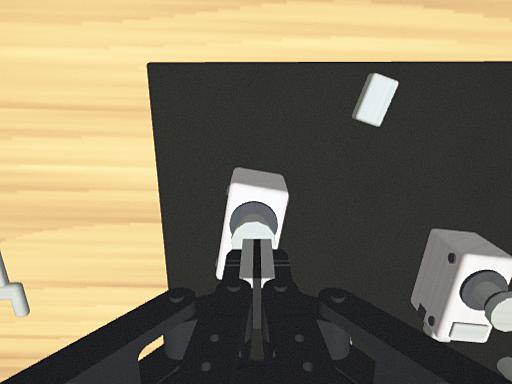

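The shut fingertips at (257,245) stand over the cap at (253,233), centred sideways. I start the slow push.

{"api": "drive_tool", "payload": {"moves": [[[0,0,0,0.004,0,0,0],[0,0,0,0.004,0,0,0],[0,0,0,0.001,0,0,0],[0,0,0,0.001,0,0,0],[0,0,0,0.001,0,0,0],[0,0,0,0,0,0,0]]]}}

```text
clock: 3.85
position: [465.2, -223.1, 81.9]
ee_rot: [-0.014, 1.0, 0.003, 0.001]
contact_force: [-0.1, -0.5, 0.7]
gripper_width: -0.1
```

{"api": "drive_tool", "payload": {"moves": [[[0,0,0,0.001,0,0,0],[0,0,0,0.001,0,0,0],[0,0,0,0.001,0,0,0]]]}}

```text
clock: 4.15
position: [465.4, -223.1, 79.0]
ee_rot: [-0.014, 1.0, 0.003, 0.002]
contact_force: [1.0, -0.8, -0.0]
gripper_width: 0.1
```

{"api": "drive_tool", "payload": {"moves": [[[0,0,0,0.001,0,0,0],[0,0,0,0.001,0,0,0]]]}}

```text
clock: 4.35
position: [465.4, -223.1, 77.0]
ee_rot: [-0.014, 1.0, 0.003, 0.002]
contact_force: [-0.9, -0.5, 0.7]
gripper_width: -0.0
```

{"api": "drive_tool", "payload": {"moves": [[[0,0,0,0.001,0,0,0]]]}}

```text
clock: 4.45
position: [465.4, -223.1, 76.2]
ee_rot: [-0.014, 1.0, 0.003, 0.001]
contact_force: [-1.6, 1.1, 4.3]
gripper_width: 0.1
```

{"api": "drive_tool", "payload": {"moves": [[[0,0,0,0.001,0,0,0]]]}}

```text
clock: 4.55
position: [465.5, -223.2, 75.5]
ee_rot: [-0.014, 1.0, 0.003, 0.001]
contact_force: [-1.1, 0.9, 4.2]
gripper_width: -0.0
```

{"api": "drive_tool", "payload": {"moves": [[[0,0,0,0.001,0,0,0]]]}}

```text
clock: 4.65
position: [465.5, -223.2, 74.9]
ee_rot: [-0.014, 1.0, 0.003, 0.002]
contact_force: [-1.2, 1.4, 4.7]
gripper_width: 0.0
```

{"api": "drive_tool", "payload": {"moves": [[[0,0,0,0.001,0,0,0]]]}}

```text
clock: 4.75
position: [465.4, -223.2, 74.3]
ee_rot: [-0.014, 1.0, 0.002, 0.002]
contact_force: [-1.9, 2.0, 5.6]
gripper_width: -0.2
```

{"api": "drive_tool", "payload": {"moves": [[[0,0,0,0.001,0,0,0],[0,0,0,0.001,0,0,0]]]}}

```text
clock: 4.95
position: [465.5, -223.2, 73.3]
ee_rot: [-0.015, 1.0, 0.002, 0.002]
contact_force: [-2.1, 1.4, 6.6]
gripper_width: -0.0
```

{"api": "drive_tool", "payload": {"moves": [[[0,0,0,0.001,0,0,0],[0,0,0,0.001,0,0,0]]]}}

```text
clock: 5.15
position: [465.5, -223.2, 72.5]
ee_rot: [-0.015, 1.0, 0.002, 0.002]
contact_force: [-2.5, 0.1, 6.8]
gripper_width: -0.0
```

{"api": "drive_tool", "payload": {"moves": [[[0,0,0,0.001,0,0,0],[0,0,0,0.001,0,0,0]]]}}

```text
clock: 5.35
position: [465.5, -223.2, 71.7]
ee_rot: [-0.015, 1.0, 0.002, 0.002]
contact_force: [-1.7, 1.6, 6.7]
gripper_width: 0.1
```

{"api": "drive_tool", "payload": {"moves": [[[0,0,0,0.0015,0,0,0],[0,0,0,0.0015,0,0,0]]]}}

```text
clock: 5.55
position: [465.4, -223.2, 69.8]
ee_rot: [-0.015, 1.0, 0.002, 0.002]
contact_force: [-2.0, 0.2, 5.3]
gripper_width: 0.2
```

The force peaked near 7 N and is now falling, so this one is snapping in. I follow it down.

{"api": "drive_tool", "payload": {"moves": [[[0,0,0,0.0015,0,0,0],[0,0,0,0.0015,0,0,0],[0,0,0,0.0015,0,0,0],[0,0,0,0.0015,0,0,0]]]}}

```text
clock: 5.95
position: [465.5, -223.1, 63.3]
ee_rot: [-0.015, 1.0, 0.002, 0.002]
contact_force: [0.1, -0.9, -0.3]
gripper_width: 0.1
```

{"api": "drive_tool", "payload": {"moves": [[[0,0,0,0.001,0,0,0],[0,0,0,0.001,0,0,0],[0,0,0,0.001,0,0,0]]]}}

```text
clock: 6.25
position: [465.5, -223.1, 60.1]
ee_rot: [-0.015, 1.0, 0.002, 0.002]
contact_force: [-2.3, 0.9, 7.4]
gripper_width: 0.1
```

{"api": "drive_tool", "payload": {"moves": [[[0,0,0,0.001,0,0,0],[0,0,0,0,0,0,0]]]}}

```text
clock: 6.45
position: [465.5, -223.1, 60.5]
ee_rot: [-0.016, 1.0, 0.002, 0.002]
contact_force: [-0.9, 1.9, 5.6]
gripper_width: 0.1
```

{"api": "drive_tool", "payload": {"moves": [[[0,0,0,-0.01,0,0,0],[0,0,0,-0.015,0,0,0],[0,0,0,-0.015,0,0,0],[0,-0.0043,0.0143,0,0,0,0],[0,-0.0043,0.0143,0,0,0,0],[0,-0.0043,0.0143,0,0,0,0],[0,-0.0043,0.0143,0,0,0,0],[0,-0.0043,0.0143,0,0,0,0],[0,-0.0043,0.0143,0,0,0,0],[0,-0.0043,0.0143,0,0,0,0],[0,-0.0043,0.0143,0,0,0,0],[0,-0.0043,0.0143,0,0,0,0],[0,-0.0043,0.0143,0,0,0,0],[0,0,0,0,0,0,0]]]}}

```text
clock: 7.85
position: [507.5, -73.8, 107.8]
ee_rot: [-0.014, 1.0, 0.002, 0.006]
contact_force: [0.1, -0.0, 0.7]
gripper_width: 0.0
```

```bash
python3 -c "
from h import *
np.set_printoptions(precision=3,suppress=True)
shot('w3')
im,d=arm.get_image('scene');save('s3.png',cv2.resize(im[100:300,130:350],None,fx=2.7,fy=2.7,interpolation=cv2.INTER_CUBIC))"
```

```text
7.85 [507.508 -73.823 107.788] [-3.113  0.012  3.138] [ 0.084 -0.031  0.744] 0.01778901631192637
```

View pics/w3.png

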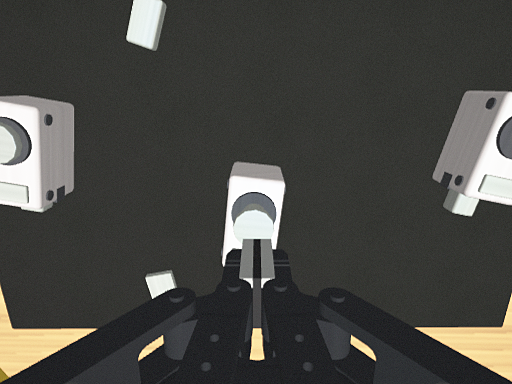

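View pics/s3.png

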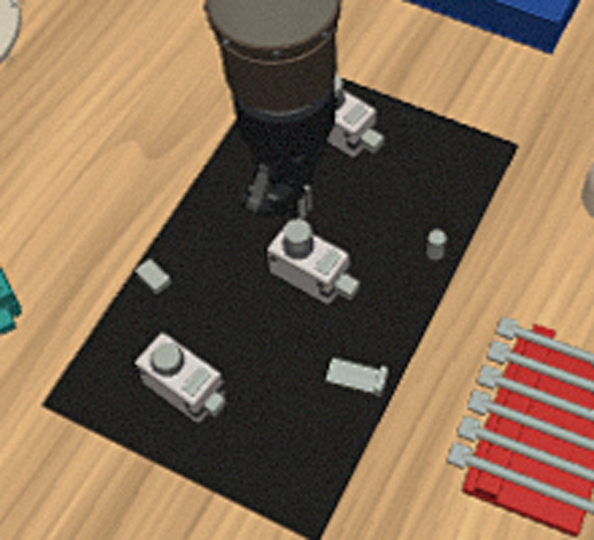

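The right latch is down: its cap at (166,358) in the scene crop sits low. The fingers now stand over the middle cap, at (254,215) in the wrist view. I descend to it.

{"api": "drive_tool", "payload": {"moves": [[[0,0.001,0,0.008,0,0,0],[0,0.001,0,0.008,0,0,0],[0,0,0,0.004,0,0,0],[0,0,0,0.002,0,0,0],[0,0,0,0.001,0,0,0],[0,0,0,0,0,0,0]]]}}

```text
clock: 8.55
position: [503.4, -76.8, 81.5]
ee_rot: [-0.012, 1.0, 0.002, 0.004]
contact_force: [-0.4, -0.2, 0.1]
gripper_width: -0.0
```

{"api": "drive_tool", "payload": {"moves": [[[0,-0.001,0.0013,0.001,0,0,0],[0,-0.001,0.0012,0.001,0,0,0],[0,0,0,0.001,0,0,0]]]}}

```text
clock: 8.85
position: [506.1, -74.1, 78.9]
ee_rot: [-0.012, 1.0, 0.002, 0.005]
contact_force: [-0.6, -0.1, -0.4]
gripper_width: 0.4
```

{"api": "drive_tool", "payload": {"moves": [[[0,0,0,0.001,0,0,0],[0,0,0,0.001,0,0,0]]]}}

```text
clock: 9.05
position: [506.3, -74.0, 77.0]
ee_rot: [-0.012, 1.0, 0.002, 0.005]
contact_force: [-0.2, -0.5, 1.2]
gripper_width: -0.2
```

{"api": "drive_tool", "payload": {"moves": [[[0,0,0,0.001,0,0,0]]]}}

```text
clock: 9.15
position: [506.3, -74.0, 76.2]
ee_rot: [-0.012, 1.0, 0.001, 0.005]
contact_force: [-0.8, 0.1, 3.3]
gripper_width: -0.1
```

{"api": "drive_tool", "payload": {"moves": [[[0,0,0,0.001,0,0,0]]]}}

```text
clock: 9.25
position: [506.3, -74.0, 75.5]
ee_rot: [-0.013, 1.0, 0.001, 0.005]
contact_force: [-1.7, 0.3, 3.0]
gripper_width: 0.1
```

{"api": "drive_tool", "payload": {"moves": [[[0,0,0,0.001,0,0,0]]]}}

```text
clock: 9.35
position: [506.3, -74.0, 74.8]
ee_rot: [-0.013, 1.0, 0.001, 0.005]
contact_force: [-1.8, -0.4, 4.4]
gripper_width: 0.1
```

{"api": "drive_tool", "payload": {"moves": [[[0,0,0,0.001,0,0,0]]]}}

```text
clock: 9.45
position: [506.3, -74.0, 74.0]
ee_rot: [-0.013, 1.0, 0.001, 0.005]
contact_force: [-1.8, 0.3, 4.6]
gripper_width: 0.3
```

{"api": "drive_tool", "payload": {"moves": [[[0,0,0,0.001,0,0,0],[0,0,0,0.001,0,0,0]]]}}

```text
clock: 9.65
position: [506.3, -74.0, 72.3]
ee_rot: [-0.013, 1.0, 0.001, 0.005]
contact_force: [-2.0, 1.0, 4.6]
gripper_width: -0.1
```

Force has levelled off at about 4.6 N after 4.7 mm, so this one yields too.

{"api": "drive_tool", "payload": {"moves": [[[0,0,0,0.001,0,0,0],[0,0,0,0.0015,0,0,0],[0,0,0,0.0015,0,0,0]]]}}

```text
clock: 9.95
position: [506.2, -74.0, 67.8]
ee_rot: [-0.013, 1.0, 0.001, 0.005]
contact_force: [-0.9, -0.1, 1.4]
gripper_width: -0.0
```

{"api": "drive_tool", "payload": {"moves": [[[0,0,0,0.002,0,0,0],[0,0,0,0.002,0,0,0],[0,0,0,0.0015,0,0,0],[0,0,0,0.001,0,0,0]]]}}

```text
clock: 10.35
position: [506.4, -74.0, 59.9]
ee_rot: [-0.013, 1.0, 0.001, 0.005]
contact_force: [-3.4, 0.8, 7.8]
gripper_width: 0.1
```

The middle latch clicked: force fell, then rose again at the stop. Next is the left latch.

{"api": "drive_tool", "payload": {"moves": [[[0,0,0,0.001,0,0,0],[0,0,0,-0.01,0,0,0],[0,0,0,-0.015,0,0,0],[0,0,0,-0.015,0,0,0],[0,0.0048,0.0153,0,0,0,0],[0,0.0048,0.0153,0,0,0,0],[0,0.0048,0.0153,0,0,0,0],[0,0.0048,0.0153,0,0,0,0],[0,0.0048,0.0153,0,0,0,0],[0,0.0048,0.0153,0,0,0,0],[0,0.0048,0.0153,0,0,0,0],[0,0.0048,0.0153,0,0,0,0],[0,0.0048,0.0153,0,0,0,0],[0,0.0048,0.0153,0,0,0,0],[0,0,0,0,0,0,0],[0,0,0,0,0,0,0]]]}}

```text
clock: 11.95
position: [454.2, 83.6, 105.0]
ee_rot: [-0.012, 1.0, 0.003, 0.008]
contact_force: [-0.0, 0.3, -0.3]
gripper_width: -0.1
```

```bash
python3 -c "
from h import *
np.set_printoptions(precision=3,suppress=True)
shot('w4')
im,d=arm.get_image('scene');save('s4.png',cv2.resize(im[100:300,130:350],None,fx=2.7,fy=2.7,interpolation=cv2.INTER_CUBIC))"
```

```text
11.95 [454.213  83.561 104.962] [-3.118  0.016  3.136] [-0.047  0.328 -0.274] -0.09612567689668057
```

View pics/w4.png

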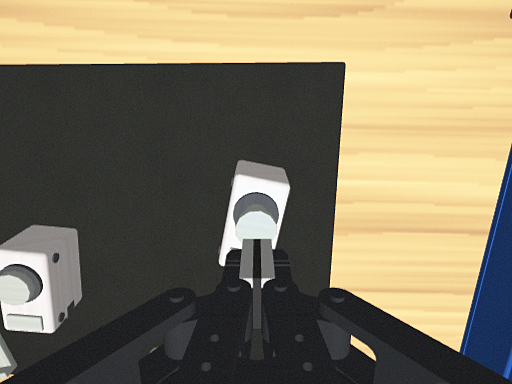

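View pics/s4.png

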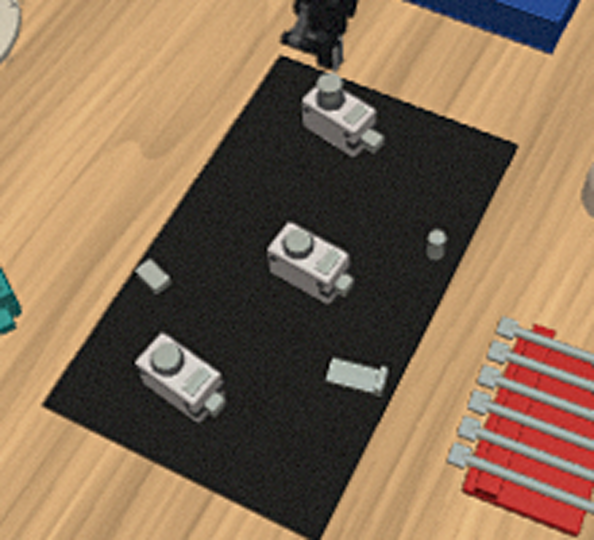

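Both earlier latches show low caps, at (297,241) and (166,358) in the crop. The third still stands up at (330,90), with the fingers above it. I descend.

{"api": "drive_tool", "payload": {"moves": [[[0,0,0,0.008,0,0,0],[0,0,0,0.008,0,0,0],[0,0,0,0.003,0,0,0],[0,0,0,0.001,0,0,0],[0,0,0,0.001,0,0,0],[0,0,0,0,0,0,0]]]}}

```text
clock: 12.65
position: [454.6, 81.2, 81.1]
ee_rot: [-0.009, 1.0, 0.002, 0.007]
contact_force: [-0.2, 0.6, 0.3]
gripper_width: 0.2
```

{"api": "drive_tool", "payload": {"moves": [[[0,0.001,0.001,0.001,0,0,0],[0,0,0,0.001,0,0,0],[0,0,0,0.001,0,0,0]]]}}

```text
clock: 12.95
position: [454.0, 82.5, 78.4]
ee_rot: [-0.009, 1.0, 0.003, 0.008]
contact_force: [0.0, -0.2, -0.0]
gripper_width: -0.3
```

{"api": "drive_tool", "payload": {"moves": [[[0,0,0,0.001,0,0,0]]]}}

```text
clock: 13.05
position: [454.0, 82.6, 77.5]
ee_rot: [-0.01, 1.0, 0.003, 0.008]
contact_force: [-0.9, -0.3, 2.5]
gripper_width: 0.1
```

{"api": "drive_tool", "payload": {"moves": [[[0,0,0,0.001,0,0,0]]]}}

```text
clock: 13.15
position: [454.0, 82.6, 76.7]
ee_rot: [-0.01, 1.0, 0.002, 0.008]
contact_force: [-1.6, -0.0, 3.6]
gripper_width: 0.2
```

{"api": "drive_tool", "payload": {"moves": [[[0,0,0,0.001,0,0,0]]]}}

```text
clock: 13.25
position: [454.0, 82.6, 76.0]
ee_rot: [-0.01, 1.0, 0.002, 0.008]
contact_force: [-1.2, 0.4, 5.3]
gripper_width: -0.2
```

{"api": "drive_tool", "payload": {"moves": [[[0,0,0,0.001,0,0,0]]]}}

```text
clock: 13.35
position: [454.0, 82.5, 75.4]
ee_rot: [-0.01, 1.0, 0.002, 0.008]
contact_force: [-4.0, -0.0, 7.0]
gripper_width: 0.1
```

{"api": "drive_tool", "payload": {"moves": [[[0,0,0,0.001,0,0,0]]]}}

```text
clock: 13.45
position: [454.1, 82.6, 75.0]
ee_rot: [-0.01, 1.0, 0.002, 0.008]
contact_force: [-2.9, -0.3, 7.0]
gripper_width: -0.1
```

{"api": "drive_tool", "payload": {"moves": [[[0,0,0,0.001,0,0,0]]]}}

```text
clock: 13.55
position: [454.0, 82.5, 74.7]
ee_rot: [-0.01, 1.0, 0.002, 0.008]
contact_force: [-3.5, -0.4, 8.2]
gripper_width: 0.2
```

{"api": "drive_tool", "payload": {"moves": [[[0,0,0,0.0013,0,0,0]]]}}

```text
clock: 13.65
position: [454.1, 82.6, 74.2]
ee_rot: [-0.01, 1.0, 0.002, 0.008]
contact_force: [-3.7, 0.1, 9.4]
gripper_width: -0.0
```

{"api": "drive_tool", "payload": {"moves": [[[0,0,0,0.0015,0,0,0]]]}}

```text
clock: 13.75
position: [454.1, 82.6, 73.7]
ee_rot: [-0.011, 1.0, 0.002, 0.008]
contact_force: [-3.5, 0.6, 11.2]
gripper_width: -0.0
```

{"api": "drive_tool", "payload": {"moves": [[[0,0,0,0.0014,0,0,0]]]}}

```text
clock: 13.85
position: [454.1, 82.5, 73.4]
ee_rot: [-0.011, 1.0, 0.002, 0.008]
contact_force: [-4.3, 0.1, 12.2]
gripper_width: 0.1
```

12.2 N with the cap down about 4 mm and no click, so this is the too-stiff one. I stop, lift, open the hand and look.

{"api": "drive_tool", "payload": {"moves": [[[0,0,0,-0.003,0,0,0],[0,0,0,-0.005,0,0,0],[0,0,0,-0.015,0,0,0],[0,0,0,-0.025,0,0,0],[0.8,0,0,-0.025,0,0,0],[0.8,0,0,-0.025,0,0,0],[0.8,0,0,-0.015,0,0,0],[0.8,0,0,0,0,0,0],[0.8,0,0,0,0,0,0]]]}}

```text
clock: 14.75
position: [451.8, 82.2, 190.1]
ee_rot: [-0.011, 1.0, 0.002, 0.008]
contact_force: [1.1, -1.3, 0.6]
gripper_width: 68.3
```

Run:
```python
from h import *
np.set_printoptions(precision=3,suppress=True)
s,im=shot('w5')
save('w5c.png',cv2.resize(im[130:230,206:306],None,fx=6,fy=6,interpolation=cv2.INTER_CUBIC))
T=np.load('pics/w5.npz')['T']
m=(im.min(2)>235).astype(np.uint8)*255; m[:100]=0;m[260:]=0;m[:,:150]=0;m[:,330:]=0
n,l,st,c=cv2.connectedComponentsWithStats(m)
for i in range(1,n):
    if st[i,4]>100:
        pts=np.argwhere(l==i)[:,::-1].astype(np.float32);r=cv2.minAreaRect(pts);print(st[i],r)
        P=np.array([ray('wrist',*q,52,T) for q in cv2.boxPoints(r)]);print(P,P.mean(0))
        for i in range(4):
            e=P[(i+1)%4]-P[i];print(np.hypot(*e[:2]),np.arctan2(e[1],e[0]))
```

```text
14.75 [451.84   82.196 190.052] [-3.121  0.016  3.137] [ 1.145 -1.286  0.615] 68.27760347329722
[ 231  153   50   72 1271] ((254.76467895507812, 189.05882263183594), (38.83055877685547, 68.3331069946289), 12.52880859375)
[[490.222  58.407  52.   ]
 [428.014  71.598  52.   ]
 [434.797 104.508  52.   ]
 [498.076  93.475  52.   ]] [462.777  81.997  52.   ]
63.591407478794835 2.932629165808236
33.60118303800816 1.367518528063012
64.23289610151838 -0.17261272528709148
35.937356716496275 -1.7911134388779315
```

View pics/w5.png

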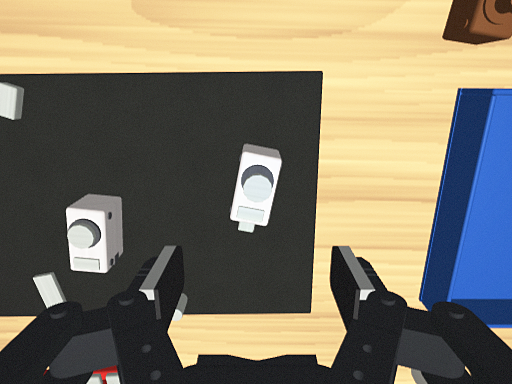

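View pics/w5c.png

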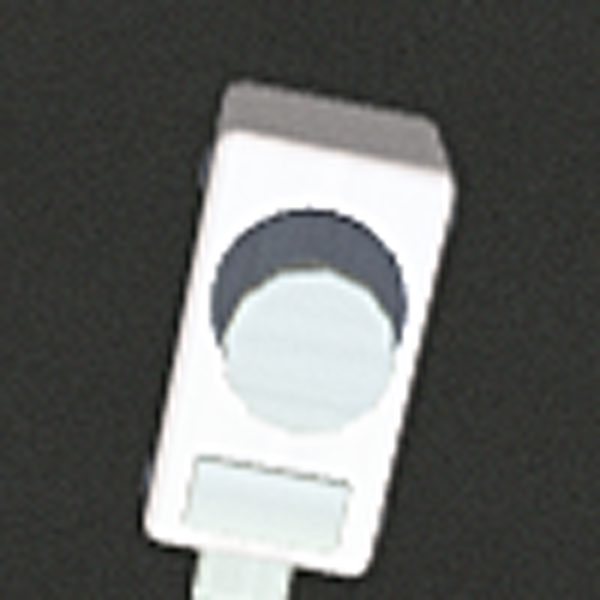

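The stiff latch's block centre is at about (462.6, 81.8) with a yaw of −0.19. In the wrist view its top face is at (255,189). The plunger is back up, with the cap at (257,184). I turn and align above it.

{"api": "drive_tool", "payload": {"moves": [[[1,0,0,0,0,0.007,0.1],[1,0,0,0,0,0.007,0.1],[1,-0.005,0.001,0.02,0,0,0],[1,-0.005,0.001,0.02,0,0,0],[1,0,0,0.02,0,0,0],[1,0,0,0,0,0,0],[1,0,0,0,0,0,0]]]}}

```text
clock: 15.5
position: [458.7, 80.7, 120.7]
ee_rot: [0.094, 0.996, -0.001, -0.006]
contact_force: [-0.1, 0.4, 1.0]
gripper_width: 85.1
```

```bash
cat > tgt.py <<'E'
from h import *
import sys
np.set_printoptions(precision=4,suppress=True)
x,y,z,yaw=map(float,sys.argv[1:5])
s=arm.read_state();M=R.from_quat(s['ee_rot']);p=s['position']
Rt=R.from_euler('ZX',[np.pi+yaw,np.pi])
print(s['clock'],p,'shift m',M.inv().apply(np.array([x,y,z])-p)/1000,'turn',(M.inv()*Rt).as_rotvec())
E
python3 tgt.py 462.6 81.8 90 -0.19
```

```text
15.5 [458.7045  80.7452 120.6828] shift m [-0.004   0.0018  0.0306] turn [-0.0024 -0.0109  0.0018]
```

{"api": "drive_tool", "payload": {"moves": [[[1,-0.003,0.001,0.015,0,-0.009,0],[1,0,0,0.015,0,0,0],[1,0,0,0.015,0,0,0],[1,0,0,0,0,0,0]]]}}

```text
clock: 15.9
position: [463.8, 82.1, 77.1]
ee_rot: [0.093, 0.996, 0.0, 0.002]
contact_force: [0.2, -0.8, -0.1]
gripper_width: 85.5
```

```bash
python3 tgt.py 462.6 81.8 22 -0.19; python3 -c "
from h import *
shot('w6')"
```

```text
15.9 [463.7628  82.0842  77.1389] shift m [ 0.0013 -0.0005  0.0551] turn [0.0005 0.0031 0.0029]
15.9 [463.76283467  82.08422088  77.13894186] [2.95450066e+00 3.07271032e-03 3.14111726e+00] [ 0.22547459 -0.81241662 -0.08062404] 85.53732907492525
```

View pics/w6.png

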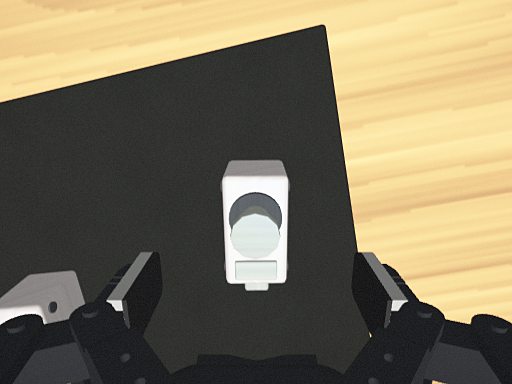

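The latch sits square in view at (256,225), centred between the open fingers at (140,285) and (375,285). I descend.

{"api": "drive_tool", "payload": {"moves": [[[1,0,0,0.012,0,0,0],[1,0,0,0.012,0,0,0],[1,0,0,0.012,0,0,0],[1,0,0,0.01,0,0,0],[1,0,0,0.003,0,0,0],[1,0,0,0,0,0,0]]]}}

```text
clock: 16.55
position: [470.8, 85.4, 34.8]
ee_rot: [0.092, 0.996, 0.004, 0.009]
contact_force: [0.1, 0.0, 0.5]
gripper_width: 85.7
```

```bash
python3 tgt.py 462.6 81.8 22 -0.19
```

```text
16.55 [470.8356  85.3991  34.8359] shift m [ 0.0077 -0.0052  0.0127] turn [0.0102 0.0177 0.006 ]
```

{"api": "drive_tool", "payload": {"moves": [[[1,0.003,-0.002,0.003,0.005,0.008,0.002],[1,0.003,-0.002,0.003,0.004,0.008,0.002],[1,0,0,0.003,0,0,0],[1,0,0,0,0,0,0]]]}}

```text
clock: 16.95
position: [464.7, 82.9, 26.6]
ee_rot: [0.094, 0.996, 0.001, 0.001]
contact_force: [0.3, 0.4, -0.3]
gripper_width: 85.5
```

```bash
python3 tgt.py 462.6 81.8 22 -0.19
```

```text
16.95 [464.7209  82.8658  26.5869] shift m [ 0.0019 -0.0015  0.0046] turn [0.0023 0.0028 0.0019]
```

{"api": "drive_tool", "payload": {"moves": [[[1,0.0015,-0.001,0.003,0.001,0.002,0],[1,0,0,0.0015,0,0,0],[0,0,0,0,0,0,0],[0,0,0,0,0,0,0],[0,0,0,0,0,0,0],[0,0,0,0,0,0,0],[0,0,0,0,0,0,0],[0,0,0,0,0,0,0]]]}}

```text
clock: 17.75
position: [463.2, 82.2, 22.0]
ee_rot: [0.094, 0.996, 0.001, 0.001]
contact_force: [0.0, -0.2, -0.2]
gripper_width: 35.3
```

```bash
python3 tgt.py 462.6 81.8 22 -0.19; python3 -c "
from h import *
shot('w7')"
```

```text
17.75 [463.2126  82.1747  21.9718] shift m [ 0.0005 -0.0005 -0.    ] turn [0.0014 0.0011 0.0023]
17.75 [463.21260051  82.17470095  21.97183459] [2.95385402e+00 1.09686950e-03 3.14020727e+00] [ 0.03263901 -0.16247612 -0.22209209] 35.250991088255844
```

View pics/w7.png

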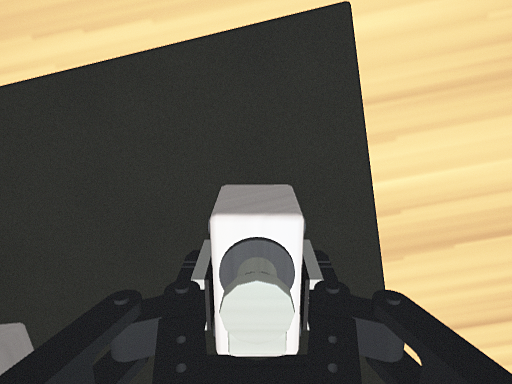

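Both pads are on the block's sides, opening 35.3 mm, and the plunger is up. I lift.

{"api": "drive_tool", "payload": {"moves": [[[0,0,0,-0.004,0,0,0],[0,0,0,-0.008,0,0,0],[0,0,0,-0.015,0,0,0],[0,0,0,-0.02,0,0,0],[0,0,0,-0.02,0,0,0],[0,0,0,-0.02,0,0,0],[0,0,0,-0.01,0,0,0],[0,0,0,0,0,0,0]]]}}

```text
clock: 18.6
position: [457.5, 79.8, 120.4]
ee_rot: [0.096, 0.995, -0.002, -0.006]
contact_force: [0.0, 0.7, -5.4]
gripper_width: 35.1
```

```bash
python3 tgt.py 489 372 120 0
```

```text
18.6 [457.4664  79.7913 120.4353] shift m [ 0.0248  0.2929 -0.0007] turn [-0.0036 -0.0112 -0.1918]
```

{"api": "drive_tool", "payload": {"moves": [[[0,0.001,0.01,0,0,-0.005,0],[0,0.0018,0.02,0,0,-0.005,0],[0,0.0018,0.02,0,0,0,0],[0,0.0018,0.02,0,0,0,0],[0,0.0018,0.02,0,0,0,0],[0,0.0018,0.02,0,0,0,0],[0,0.0018,0.02,0,0,0,0],[0,0.0018,0.02,0,0,0,0],[0,0.0018,0.02,0,0,0,0],[0,0.0018,0.02,0,0,0,0],[0,0.0018,0.02,0,0,0,0],[0,0.0018,0.02,0,0,0,0],[0,0.0018,0.02,0,0,0,0],[0,0.001,0.01,0,0,0,0],[0,0,0,0,0,0,0],[0,0,0,0,0,0,0]]]}}

```text
clock: 20.2
position: [476.8, 354.9, 101.4]
ee_rot: [0.098, 0.995, -0.011, -0.011]
contact_force: [-0.2, -0.7, -4.4]
gripper_width: 35.0
```

```bash
python3 tgt.py 489 372 60 -0.19; python3 -c "
from h import *
im,d=arm.get_image('top');save('t8.png',im)
im,d=arm.get_image('scene');save('s8.png',im)"
```

```text
20.2 [476.8328 354.8856 101.3517] shift m [-0.0094  0.0201  0.0407] turn [-0.0237 -0.019  -0.0055]
```

View pics/s8.png

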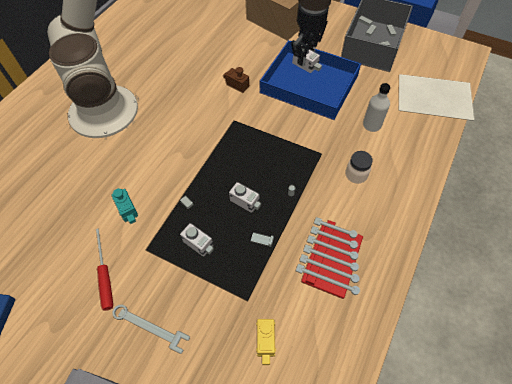

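The latch hangs over the crate at (308,60). I correct the tilt, then descend.

{"api": "drive_tool", "payload": {"moves": [[[0,-0.003,0.007,0,-0.008,-0.006,0],[0,-0.003,0.007,0,-0.008,-0.006,0],[0,0,0,0.01,-0.004,-0.004,0],[0,0,0,0.015,0,0,0],[0,0,0,0,0,0,0]]]}}

```text
clock: 20.8
position: [487.7, 366.6, 77.1]
ee_rot: [0.099, 0.995, 0.0, 0.0]
contact_force: [-0.4, -0.6, -5.4]
gripper_width: 34.9
```

```bash
python3 tgt.py 489 372 30 -0.19
```

```text
20.8 [487.6562 366.573   77.1478] shift m [-0.0002  0.0055  0.0472] turn [ 0.0008  0.0004 -0.009 ]
```

{"api": "drive_tool", "payload": {"moves": [[[0,0,0.002,0.01,0,0,0],[0,0,0.002,0.01,0,0,0],[0,0,0,0.01,0,0,0],[0,0,0,0.01,0,0,0],[0,0,0,0,0,0,0]]]}}

```text
clock: 21.3
position: [489.9, 371.7, 35.3]
ee_rot: [0.099, 0.995, 0.001, 0.001]
contact_force: [-0.7, -0.0, -5.8]
gripper_width: 35.1
```

```bash
python3 tgt.py 489 372 19 -0.19
```

```text
21.3 [489.8955 371.6568  35.2863] shift m [0.001  0.0001 0.0163] turn [ 0.0029  0.0023 -0.0091]
```

{"api": "drive_tool", "payload": {"moves": [[[0,0,0,0.004,0.001,0.001,0],[0,0,0,0.004,0.001,0.001,0],[0,0,0,0.003,0,0,0],[0,0,0,0.0015,0,0,0],[0,0,0,0,0,0,0]]]}}

```text
clock: 21.8
position: [490.5, 372.2, 22.2]
ee_rot: [0.099, 0.995, 0.001, 0.001]
contact_force: [-0.8, -0.3, -5.6]
gripper_width: 35.0
```

{"api": "drive_tool", "payload": {"moves": [[[0,0,0,0.001,0,0,0],[0,0,0,0.001,0,0,0]]]}}

```text
clock: 22.0
position: [490.8, 372.5, 20.6]
ee_rot: [0.099, 0.995, 0.001, 0.001]
contact_force: [0.3, 0.6, -4.5]
gripper_width: 35.0
```

{"api": "drive_tool", "payload": {"moves": [[[0,0,0,0.001,0,0,0],[0,0,0,0.001,0,0,0]]]}}

```text
clock: 22.2
position: [491.0, 372.6, 19.1]
ee_rot: [0.099, 0.995, 0.001, 0.001]
contact_force: [-2.1, 0.0, 2.4]
gripper_width: 35.1
```

The force went from −5 N to +2.4 N, so the latch is on the crate floor. I release it.

{"api": "drive_tool", "payload": {"moves": [[[0.3,0,0,0,0,0,0],[0.6,0,0,0,0,0,0],[0.9,0,0,0,0,0,0],[0.9,0,0,0,0,0,0],[0.9,0,0,0,0,0,0]]]}}

```text
clock: 22.7
position: [493.6, 375.2, 22.6]
ee_rot: [0.098, 0.995, 0.005, 0.004]
contact_force: [-0.0, -0.6, -0.2]
gripper_width: 76.5
```

```bash
python3 -c "
from h import *
np.set_printoptions(precision=3,suppress=True)
shot('w9')"
```

```text
22.7 [493.556 375.168  22.625] [2.945 0.007 3.132] [-0.007 -0.567 -0.166] 76.51596846341062
```

View pics/w9.png

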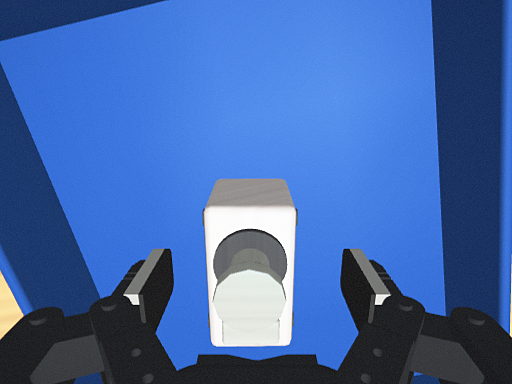

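The fingers stand clear on both sides, at (150,280) and (360,280). The latch is upright at (250,270) with its plunger up. I retreat straight up.

{"api": "drive_tool", "payload": {"moves": [[[0.9,0,0,-0.008,0,0,0],[0.9,0,0,-0.015,0,0,0],[0.9,0,0,-0.02,0,0,0],[0.9,0,0,-0.025,0,0,0],[0.9,0,0,-0.03,0,0,0],[0.9,0,0,-0.03,0,0,0],[0.9,0,0,-0.03,0,0,0],[0.9,0,0,-0.02,0,0,0],[0.9,0,0,0,0,0,0],[0.9,0,0,0,0,0,0]]]}}

```text
clock: 23.75
position: [492.1, 373.3, 213.3]
ee_rot: [0.098, 0.995, 0.006, 0.006]
contact_force: [-0.6, -1.0, -0.4]
gripper_width: 76.9
```

Run:
```python
from h import *
np.set_printoptions(precision=1,suppress=True)
s,im=shot('w10')
t,d=arm.get_image('top');np.savez('pics/t10.npz',im=t);a=t[130:250,70:350];save('t10.png',cv2.resize(a,None,fx=2.8,fy=2.8,interpolation=cv2.INTER_CUBIC))
g,d=arm.get_image('scene');save('s10.png',g)
a=np.load('pics/top0.npz')['im']
for q in (a,t):
    g=q.min(2); m=np.zeros_like(g); m[145:233,200:340]=(g[145:233,200:340]>80)*255
    n,l,st,c=cv2.connectedComponentsWithStats(m)
    for i in range(1,n):
        if 8<st[i,4]: print(st[i],c[i])
```

```text
23.75 [492.1 373.3 213.3] [2.9 0.  3.1] [-0.6 -1.  -0.4] 76.87273386732969
[288 145  11  18 136] [292.7 153.3]
[242 149   5   6  24] [244.1 151.3]
[263 165  14  29 319] [270.  180.2]
[314 178  16  29 327] [321.4 193.4]
[209 185  16  28 323] [216.9 199.5]
[291 218   8  11  66] [294.6 223.3]
[298 230  42   3  66] [322.7 231.6]
[288 145  11  18 136] [292.8 153.2]
[242 149   5   6  24] [244.1 151.3]
[263 168  14  26 306] [270.  180.9]
[314 181  16  26 319] [321.4 194.1]
[291 218   8  11  66] [294.6 223.3]
[300 230  40   3  67] [323.5 231.5]
```

View pics/s10.png

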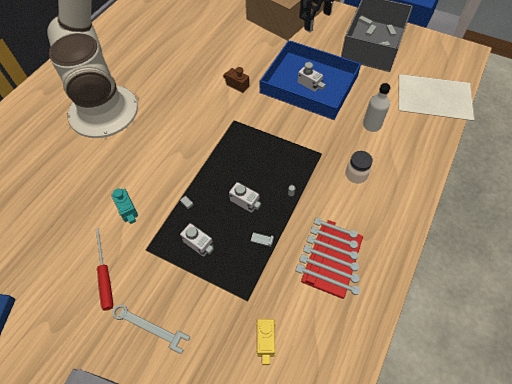

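View pics/w10.png

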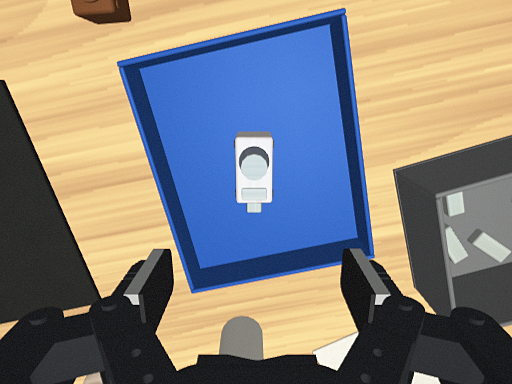

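The stiff latch stands upright mid-crate, at (254,170) in the wrist view and (311,76) in the scene view, with its plunger up. The other two are where they were, with caps low and bolts drawn in (silhouettes 3 px shorter). The bystanders are unmoved and the arm is clear.

```bash
python3 -c "
from bench import arm
print(arm.job_done())"
```

```text
the job is handed in; nothing more can be done
None
```

All three latches were tried and the job was handed in at about 24 s; the hand-in gives no verdict.

- **The two that clicked:** the right latch peaked near 7 N and the middle one near 5 N. Both were pushed to their stop afterwards, to about 7–8 N as read rather than 12 N. They stand where they began with plungers down.
- **The too-stiff one:** the left latch reached 12.2 N with its cap about 4 mm down and did not click. I stopped there, gripped it across its sides and set it on the crate floor.

**Last checks:**
- The wrist and scene pictures show the stiff latch upright near the middle of the crate with its plunger up.
- In the top view the other two silhouettes are 3 pixels shorter because their bolts have drawn in; otherwise they have not moved.
- The three small steel bystanders on the mat are at the same pixels as at the start. The other bystanders look unmoved in the scene picture but were not measured.
- The gripper hangs open about 210 mm above the bench, with no contact force beyond the usual noise.

No check failed. The arm drifted up to 8 mm sideways during some vertical moves, which I corrected before gripping.

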